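Index the dispensing arm one hole

TASK

The dispensing arm is locked by a spring index pin; its spout, at the far end, now stands between an open beaker and a capped jar. Hook a fingertip through the pin's pull ring and gently lift the pin out of its hole, swing the arm one hole so that the spout comes over the open beaker, then let the pin drop fully home into that hole and take the finger out of the ring. Leave the beaker, the jar and everything else where it stands.

Things in the scene. Friction and masses are not known exactly. Their poses are not given: they have to be found in the camera images.
- stand: Fixed stand: white base plate 370 x 270 x 12 mm, column, and on its near side a flat aluminium arc (top 108 mm above the table) with five 13 mm holes at 150 mm from the column's axis, 20 degrees apart. Origin on the table on that axis, the arm's pivot; z up; -x points to the middle hole (towards the robot, up to 0.22 rad off), +x to the far side, where beaker and jar stand.
- boom (a joint): Swing of the arm, rad, counter-clockwise from above. Holes at -0.698, -0.349, 0, 0.349, 0.698; starts locked at 0. A straight white bar, 26 mm wide, top 132 mm above the table, pin and ring at the near end, spout at the far end: ring end to the stand's -y = spout to +y = positive. Light friction; stays where left while the pin is up.
- pin (a joint): Height of the index pin above fully home, m: 0 home, 0.022 upper stop. It reaches 12 mm into the plate; lifted 13 mm or more it is clear. Spring and weight press it down with about 4 N at home, 6 N fully up; it gives only vertically. Its 10 mm round nose finds the hole if let go within about 4 mm (0.025 rad) of it; elsewhere it rides on the plate.
- ring (a point): Centre of the pin's steel pull ring, 52 mm inside, 64 mm outside; home: 180 mm above the table, 174 mm from the pivot. Frame: z up, x along the arm to the pivot. The ring rises 33 degrees from level: low edge on the pin, high edge outwards, to the robot. A finger pointing back at the robot and down, about (-0.5,0,-0.87), 30 mm through, close to the high edge, lifts it by rising straight up.
- pivot (a point): Point on the pivot axis at the level of the index plate's top, 108 mm above the table; its frame is the stand's.
- spout (a point): Lower tip of the 12 mm steel spout at the far end of the arm, 120 mm from the pivot axis and 96 mm above the table.
- beaker: Open white beaker, loose, 60 mm wide at the rim, 68 mm high, standing on the stand's base plate (top 12 mm above the table) under the spout's place at hole +0.349 or at hole -0.349. Origin at the centre of its underside.
- jar: Capped amber jar, loose, 56 mm wide, 72 mm high, standing at the other of the two places. Origin at the centre of its underside. Leave alone.
- vial_a: Small stoppered clear vial, 24 mm wide, 50 mm high, on the base plate beside the column. Leave alone.
- vial_b: Small stoppered amber vial, 24 mm wide, 50 mm high, on the base plate on the column's other side. Leave alone.
- cartridge: White cartridge standing on its flange, 28 mm wide, 80 mm high. Leave alone.
- reagent: White reagent bottle, 60 mm wide, 110 mm high. Leave alone.
- spanner: Steel spanner lying on the table. Leave alone.
- tub: Grey tub with white cap, 64 mm wide, 50 mm high. Leave alone.
Not all that is in view belongs to the job. What is shaped like the beaker but blue is not meant.

How it is judged:
On the way:
1. the pin is lifted out of the middle hole with a finger (value of joint pin above 0.011 m and value of joint boom between -0.2 and 0.2 rad and contact force between the fingers and pin above 0.5 N), for 0.05 s.
At the end, for the whole second after the job is handed in: The arm is locked one hole (0.349 rad, within 0.03) from the middle on the side that brings the spout over the open beaker (within 15 mm of its centre line), the pin is fully home (within 2 mm), the arm at rest; beaker within 10 mm and everything else within 20 mm of where it stood (value of joint pin below 0.002 m and (value of joint boom between 0.319 and 0.379 rad or value of joint boom between -0.379 and -0.319 rad) and horizontal distance between spout and beaker below 0.015 m and velocity of joint boom between -0.02 and 0.02 rad/s and distance of beaker from where it was at the start of the episode below 0.01 m and angle between beaker's own z axis and vertical below 0.1 rad and distance of each of jar, vial_a, vial_b, cartridge, reagent, spanner, tub from where it was at the start of the episode below 0.02 m); the robot touches nothing.
It fails at once if the arm is swung past the next hole (value of joint boom above 0.52 rad or value of joint boom below -0.52 rad).
It fails at once if ring or pin is squeezed or wrenched with more than 40 N (contact force between the fingers and pin above 40 N).
It fails at once if the beaker is pushed, lifted or tipped (distance of beaker from where it was at the start of the episode above 0.015 m or angle between beaker's own z axis and vertical above 0.3 rad).
It fails at once if a bystander is pushed, lifted or carried (distance of any of jar, vial_a, vial_b, cartridge, reagent, spanner, tub from where it was at the start of the episode above 0.025 m).
It also fails if it takes over 48 s, if anything falls off the work surface, if the arm or the gripper's body presses on something with over 40 N, if the wrist force passes 120 N, or if a joint passes its speed limit or range.

ROBOT

A 6-joint arm with a two-finger parallel gripper is mounted at the origin on the work surface. World frame = base frame: x ahead of the robot, y to its left, z up, the work surface at z = 0. Lengths are in m, angles in rad, forces in N, time in s.
With the tool pointing down it reaches from about 0.275 to 0.875 m from the base axis. Payload 12.5 kg.
Tool frame: the origin (TCP) lies at the very end of the fingers, on their centre line; the grasp point (between the pads) lies 19 mm behind it; z points along the fingers, y is the line along which they close (so a half turn about z gives the same grasp; the last joint's range is limited). The gripper opens to 85 mm and grips with 20 to 120 N. Pads are 22 mm wide; open, the fingers measure 114 mm over their backs; the gripper's body (76 mm by 85 mm) begins 54 mm behind the grasp point. The pads swing forward as they close: fully open they stand 13 mm farther back than shut.
Start: joints at [1.13, 0.351, 1.652, -0, 1.139, -0.085], TCP at [0.192, 0.516, 0.231] pointing down, gripper open.
Joint ranges: [-2.75, 2.75], [-0.79, 2.1], [0.01, 2.65], [-1.57, 4.71], [0.07, 3.14], [-2.87, 2.87]. Speed limits (rad/s): [2.22, 2.22, 2.79, 3.14, 3.14, 3.14].

INTERFACE

Orientations are given as a 3x3 rotation matrix whose columns are the frame's x, y, z axes.
In Python, from bench import manip gives the robot as it stands. Calls block until the motion is done:
- manip.move_ptp(position, orientation): joint-space move of the TCP to a pose.
- manip.move_l(position, attitude=None, max_speed=0.15): straight line of the TCP; attitude=None keeps the orientation; max_speed is the mean speed in m/s.
- manip.move_j(angles): joint-space move.
- manip.set_gripper(opening, effort=None): opening from 0.0 (shut) to 1.0 (fully open); effort is the grip in N (None keeps the last); returns when the fingers have stopped.
- manip.dwell(seconds).
- manip.inverse_kinematics(position, orientation): joint angles nearest the present ones, or None.
- manip.grab_frame(name): name is "side" or "top" or "wrist"; returns (picture, depth): 420x560x3 uint8, red, green, blue; 420x560 float32, m along the optical axis (not along the pixel's ray), 0 where there is no reading.
- manip.get_calibration(name): a dict with "camera_matrix" (3x3 intrinsics, pixels), "k1" (the pictures are not rectified: a ray, as slopes to the right and down, at radius r is drawn at 1 + k1 r^2 times it, then the intrinsics apply), "R" (3x3) and "t" (3): a world point X has camera coordinates R X + t. Camera axes: x right, y down, z forward; pixel columns grow to the right and rows downward; lengths in m; the calibration is good to about 2 mm. A picture is of the moment at which its call begins: read the wrist's pose just before it. get_calibration takes no time and is no camera call; for the wrist camera it gives the pose at the moment of the call.
A pose or a line that the arm cannot do raises manip.Unreachable and nothing moves.
- manip.sign_off(): hands the job in; it is judged then, once.
Trained networks look in the newest picture that a camera, given by its name, has taken for a name from the list of things; names that differ only in an ending like _2 or _b are one class to them, and where a whole thing is asked for, a point or a joint stands for the part that bears it (a point fixed in the world has none). Each returns a list of dicts, best first, with "confidence" (0 to 1); they miss things now and then, are a little off and sometimes report something else, mostly with a low value. They report only what shows in the picture. A call takes as long as a camera call. They do not tell look-alikes from the thing itself.
- manip.look_for(camera, name): "at" ([x, y, z] in m, in world coordinates, good to about 4 mm: the middle of the surface that is visible of it).
Readings, each from a call of its own:
- manip.current_time(): time.
- manip.current_qpos(): joint angles.
- manip.current_joint_vel(): joint speeds.
- manip.current_joint_torque(): joint torques, N m.
- manip.current_ee_pos(): TCP position.
- manip.current_tcp_rot(): TCP orientation.
- manip.current_force(): force on the tool from outside, world axes, zero at the start.
- manip.current_ft_torque(): the same for the moment, N m.
- manip.current_grip_width(): opening from 0.0 (shut) to 1.0 (fully open).
- manip.current_grip_force(): force on a finger pad.
Only numpy, scipy, OpenCV 4.12 (cv2) and the standard library are available. Lean on these libraries where they do the work, as an engineer would, in place of code of your own. Each camera call takes 0.05 s, during which the arm holds its last target. There are 200 camera calls.

## Working session

There is one attempt and no reset: what is moved stays moved. The work goes in short steps, each a Python script; the robot and the scene stay as the last script left them, time stands still between calls to the robot, and variables do not carry over. Pictures are saved under pics/ and viewed, at most 10 in all, crops included, and the job is handed in when it is done.

```bash
mkdir -p pics
cat > h.py <<'E'
import numpy as np, cv2
from bench import manip as m
def shot(c,fn=None):
    im,d=m.grab_frame(c)
    if fn: cv2.imwrite('pics/'+fn,im[:,:,::-1])
    return im,d,m.get_calibration(c)
def cloud(d,cal):
    K=np.array(cal["camera_matrix"],float);k1=cal["k1"]
    v,u=np.mgrid[:d.shape[0],:d.shape[1]].astype(float)
    x=(u-K[0,2])/K[0,0];y=(v-K[1,2])/K[1,1]
    a,b=x.copy(),y.copy()
    for _ in range(10):
        s=1+k1*(a*a+b*b);a,b=x/s,y/s
    P=np.stack([a*d,b*d,d],-1)
    W=(P-np.array(cal["t"]))@np.array(cal["R"])
    W[d<=0]=np.nan
    return W
def px(X,cal):
    c=np.array(cal["R"])@X+np.array(cal["t"]);a,b=c[0]/c[2],c[1]/c[2];s=1+cal["k1"]*(a*a+b*b)
    K=np.array(cal["camera_matrix"]);return [round(K[0,0]*a*s+K[0,2]),round(K[1,1]*b*s+K[1,2])]
E
python3 - <<'E'
from h import *
ims=[]
for c in ["side","top"]:
    im,d,cal=shot(c); ims.append(im); np.savez(f'{c}0.npz',im=im,d=d)
    cv2.imwrite(f'pics/{c}0.png',im[:,:,::-1])
    print(c,-np.array(cal["R"]).T@cal["t"])
    for n in ["stand","boom","ring","spout","beaker","jar"]:
        r=m.look_for(c,n)
        print(n,[(np.round(q["at"],3).tolist(),round(q["confidence"],2),px(np.array(q["at"]),cal)) for q in r[:3]])
print(m.current_time())
E
```

```text
side [0.29495898 0.7467094  0.65404721]
stand [([0.621, 0.086, 0.011], 0.56, [254, 277])]
boom [([0.635, 0.064, 0.131], 0.88, [250, 227])]
ring [([0.5, 0.073, 0.179], 0.48, [309, 223])]
spout [([0.636, 0.06, 0.133], 0.91, [250, 225]), ([0.697, 0.259, 0.067], 0.71, [181, 301])]
beaker [([0.566, -0.173, 0.06], 0.88, [313, 207]), ([0.679, -0.264, 0.046], 0.83, [285, 188]), ([0.765, 0.022, 0.056], 0.67, [210, 233])]
jar [([0.772, 0.099, 0.056], 0.76, [191, 250]), ([0.501, 0.071, 0.178], 0.57, [309, 223])]
top [ 0.47187977 -0.01026987  1.21086882]
stand [([0.654, 0.052, 0.008], 0.88, [251, 194])]
boom [([0.644, 0.055, 0.131], 0.59, [247, 190]), ([0.638, -0.053, 0.041], 0.42, [293, 198])]
ring [([0.5, 0.073, 0.184], 0.65, [237, 252])]
spout [([0.646, 0.055, 0.135], 0.93, [247, 189])]
beaker [([0.788, 0.004, 0.043], 0.88, [270, 139]), ([0.684, -0.287, 0.031], 0.88, [386, 181]), ([0.825, -0.231, 0.029], 0.86, [362, 126])]
jar [([0.776, 0.084, 0.083], 0.92, [236, 140])]
0.7
```

View pics/side0.png

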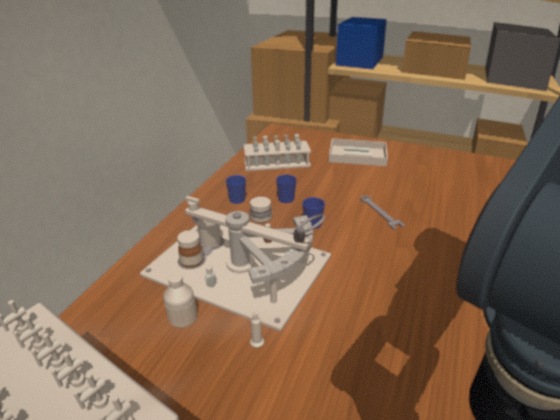

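View pics/top0.png

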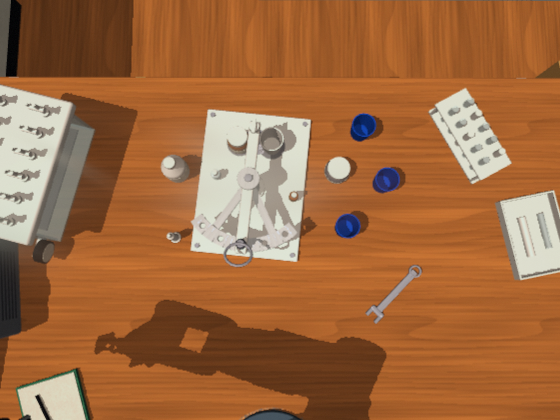

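The top view shows the arm's spout at (253,125), between the amber jar at (237,138) and the open white beaker at (271,140). The ring is at (238,252), and the pivot knob at (248,179). Beaker candidates:
- White (271,140): it stands on the base plate at the spout's arc, so it fits the description.
- Blue (363,127), (386,181) and (347,226): wrong colour and off the plate.

The spout must go to -y, so the boom goes negative and the ring end moves to world +y. Next I measure the geometry and confirm with a crop.

Run:
```python
from h import *
T=np.load('top0.npz');cal=m.get_calibration('top');W=cloud(T['d'],cal);im=T['im']
cv2.imwrite('pics/crop.png',cv2.resize(im[95:275,185:325],None,fx=4.3,fy=3.3*4.3/4.3,interpolation=cv2.INTER_CUBIC)[:,:,::-1])
X,Y,Z=W[...,0],W[...,1],W[...,2]
reg=(X>.42)&(X<.85)&(abs(Y-.05)<.2)
# bar
b=reg&(Z>.126)&(Z<.139);P=W[b][:,:2]
for _ in range(5):
    c=P.mean(0);v=np.linalg.svd(P-c)[2][0];n=np.array([-v[1],v[0]]);P=P[abs((P-c)@n)<.016]
v*=np.sign(v[0]);print('bar',len(P),c,v,np.arctan2(v[1],v[0]),((P-c)@v).min(),((P-c)@v).max(), np.percentile((P-c)@n,[1,99]))
# knob
k=reg&(Z>.14)&(X>.56)&(X<.72);Q=W[k];print('knob',len(Q),Q.mean(0),Q.min(0),Q.max(0))
# ring
r=reg&(Z>.15)&(X<.56);Q=W[r];print('ring',len(Q),Q.mean(0),Q.min(0),Q.max(0))
# plate
p=(reg&(Z>.006)&(Z<.018)).astype(np.uint8);pts=W[p>0][:,:2].astype(np.float32);print('plate',cv2.minAreaRect(pts))
# arc plate
a=reg&(Z>.100)&(Z<.114)&(X<.62);print('arc',W[a].mean(0),a.sum())
# beaker rim / jar
bk=reg&(Z>.07)&(Z<.09)&(X>.7)
for s,nm in((Y<.045,'beaker'),(Y>.045,'jar')):
    q=W[bk&s];print(nm,len(q),q.min(0),q.max(0))
```

```text
bar 1065 [0.64452804 0.05619286] [ 0.99421412 -0.10741642] -0.10762406875391081 -0.1451499875269226 0.16093021435518035 [-0.0131285   0.01246167]
knob 387 [0.66922537 0.05382066 0.14475373] [0.6444144  0.02969193 0.14003018] [0.69371148 0.07974122 0.15599171]
ring 269 [0.50208478 0.07160606 0.17714727] [0.47158513 0.04082598 0.15009225] [0.53118042 0.10319639 0.20112088]
plate ((0.6375889182090759, 0.048678621649742126), (0.396167129278183, 0.4257916808128357), 89.78589630126953)
arc [0.55333754 0.06425927 0.10681505] 1675
beaker 131 [ 0.7492978  -0.02598132  0.07026517] [0.80943778 0.03007565 0.08493789]
jar 449 [0.7000135  0.06135766 0.07022987] [0.80734461 0.24838504 0.08998329]
```

View pics/crop.png

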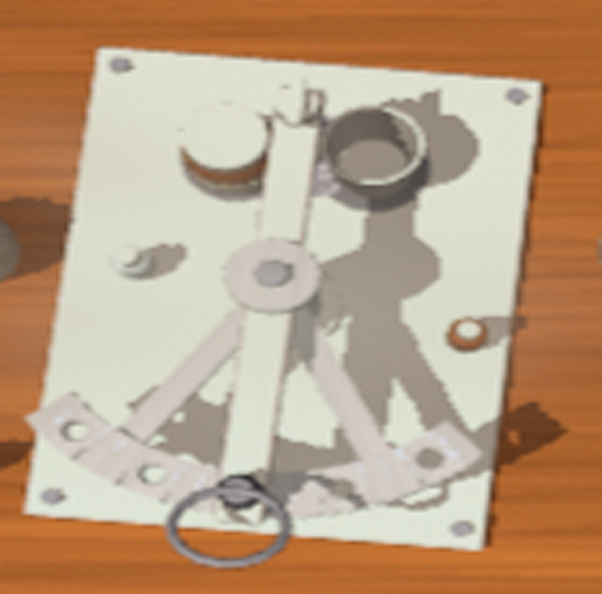

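The crop shows the open beaker right of the spout at (375,150) and the capped amber jar left at (225,140), so the choice is confirmed. The measured beaker centre (0.779, 0.002) agrees with the spout place predicted at −0.349, (0.777, 0.001). Next is an IK check, then the approach above the ring.

```bash
cat >> h.py <<'E'
PIV=np.array([.669,.054,0.]);A0=-.1076
def rot(phi):
    a=A0+phi;c,s=np.cos(a),np.sin(a);return np.array([[c,-s,0],[s,c,0],[0,0,1]])
def pose(phi,off=0.,dep=.03,dz=0.,sg=1):
    """off: outward in the ring plane, dep: tip beyond the ring plane, dz: pin height"""
    f=np.array([-.545,0,-.839]);o=np.array([-.839,0,.545])
    p=np.array([-.174,0,.180+dz])+off*o+dep*f
    y=np.array([0,sg,0.]);R=np.stack([np.cross(y,f),y,f],1)
    return PIV+rot(phi)@p,rot(phi)@R
E
python3 - <<'E'
from h import *
for sg in(1,-1):
    for a in((0,0,-.08),(0,.008,.03),(0,.008,.03,.03),(-.2,.008,.03,.02),(-.36,.008,.03,.02),(-.36,0,-.08)):
        q=m.inverse_kinematics(*pose(*a,sg=sg));print(sg,a,None if q is None else np.round(q,2))
E
```

```text
1 (0, 0, -0.08) [ 0.01  0.62  1.29  0.07  1.8  -1.46]
1 (0, 0.008, 0.03) [ 0.02  0.61  1.56  0.07  1.55 -1.46]
1 (0, 0.008, 0.03, 0.03) [ 0.02  0.57  1.54  0.07  1.61 -1.46]
1 (-0.2, 0.008, 0.03, 0.02) [ 0.04  0.58  1.54  0.19  1.57 -1.28]
1 (-0.36, 0.008, 0.03, 0.02) [ 0.05  0.59  1.52  0.27  1.54 -1.13]
1 (-0.36, 0, -0.08) [ 0.    0.62  1.3   0.25  1.75 -1.12]
-1 (0, 0, -0.08) [0.01 0.62 1.29 0.07 1.8  1.68]
-1 (0, 0.008, 0.03) [0.02 0.61 1.56 0.07 1.55 1.68]
-1 (0, 0.008, 0.03, 0.03) [0.02 0.57 1.54 0.07 1.61 1.68]
-1 (-0.2, 0.008, 0.03, 0.02) [0.04 0.58 1.54 0.19 1.57 1.86]
-1 (-0.36, 0.008, 0.03, 0.02) [0.05 0.59 1.52 0.27 1.54 2.01]
-1 (-0.36, 0, -0.08) [0.   0.62 1.3  0.25 1.75 2.02]
```

Run:
```python
from h import *
m.set_gripper(0.0)
p=m.current_ee_pos();m.move_l(np.array(p)+[0,0,.12],max_speed=.2)
m.move_ptp(*pose(0,dep=-.10))
m.move_l(pose(0,dep=-.05)[0],max_speed=.1)
cal=m.get_calibration('wrist');im,d=m.grab_frame('wrist');cv2.imwrite('pics/w1.png',im[:,:,::-1])
print('w',[(q['at'],q['confidence']) for q in m.look_for('wrist','ring')[:2]])
W=cloud(d,cal)
for c in('wrist','top','side'):
    if c!='wrist': im,d,cal=shot(c,f'{c}1.png');W=cloud(d,cal)
    # ring: points near predicted ring plane/annulus
    L=(W-PIV)@rot(0)-np.array([-.174,0,.180]);o=np.array([-.839,0,.545]);n=np.array([.545,0,.839])
    u=L@o;h=L@n;r=np.hypot(u,L[...,1]);k=(abs(h)<.008)&(r<.045)&(r>.012)&(u>-.02)
    if k.sum()<8: print(c,'few');continue
    from scipy.optimize import least_squares
    U=np.stack([u[k],L[...,1][k]],1)
    s=least_squares(lambda q:np.hypot(*(U-q).T)-.029,[0,0],loss='soft_l1',f_scale=.002)
    print(c,k.sum(),'du,dy',s.x,'dh',np.median(h[k]),'res',np.abs(s.fun).mean())
print(m.current_time(),m.current_force(),m.current_ee_pos(),pose(0,dep=-.05)[0])
```

```text
w [([0.4873, 0.0743, 0.1876], 0.6)]
wrist 2057 du,dy [-0.0006175  -0.00081766] dh 0.0025180119282876712 res 0.001526696356332558
top few
side 150 du,dy [4.51314724e-05 2.53634042e-03] dh 0.0019368773251628336 res 0.0011735192220109
5.175 [-0.52605381  0.62452831 -0.02601582] [0.52350843 0.06972445 0.22237012] [0.5230987  0.06975985 0.22195   ]
```

View pics/w1.png

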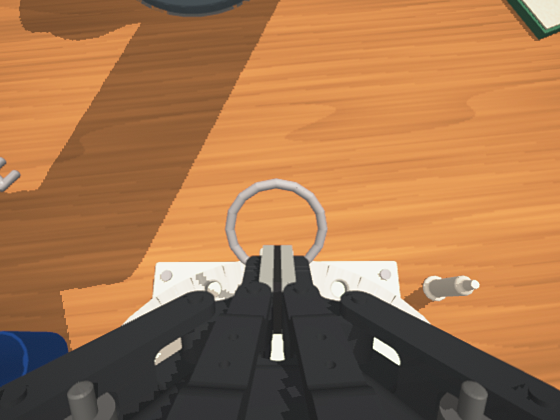

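View pics/side1.png

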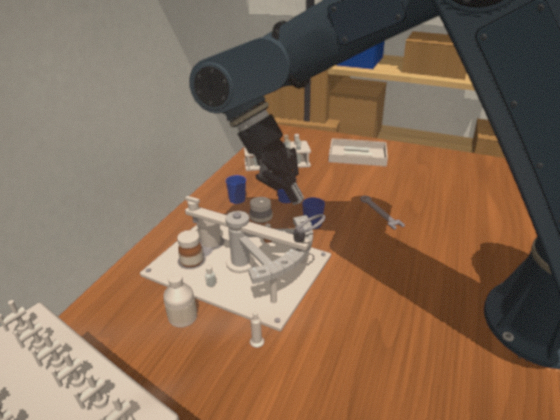

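The wrist view shows the ring at (277,224) with the shut fingertips at (277,250), laterally aligned. The ring fit agrees with the model to 1–2 mm. I insert the finger, then feel outward for the high edge.

Run:
```python
from h import *
def F(): return np.mean([m.current_force() for _ in range(3)],0)
for d in(-.02,-.005,.01,.022,.030):
    m.move_l(pose(0,.002,d)[0],max_speed=.06);f=F();print(d,np.round(f,2))
    if np.linalg.norm(f)>6: print('STOP');raise SystemExit
m.dwell(.1);b=F();off=.002
while off<.014:
    off+=.0015;m.move_l(pose(0,off,.03)[0],max_speed=.02);f=F()-b;print(round(off,4),np.round(f,2))
    if np.linalg.norm(f)>2: break
print(m.current_time());m.grab_frame('wrist');
im,d,cal=shot('wrist','w2.png')
```

```text
-0.02 [ 0.98 -0.44  0.71]
-0.005 [-0.18  0.01  0.65]
0.01 [ 0.18 -0.35 -0.1 ]
0.022 [ 0.32 -0.39  0.14]
0.03 [ 0.59 -0.4   0.73]
0.0035 [-0.2   0.28 -1.12]
0.005 [-1.43  0.49 -1.18]
0.0065 [-0.19  0.29  0.48]
0.008 [-0.89  1.52 -0.08]
0.0095 [-0.37  0.26 -1.18]
0.011 [-0.72  0.95 -1.34]
0.0125 [ 0.89 -0.08 -0.76]
0.014 [ 4.99  0.25 -4.96]
9.3583
```

View pics/w2.png

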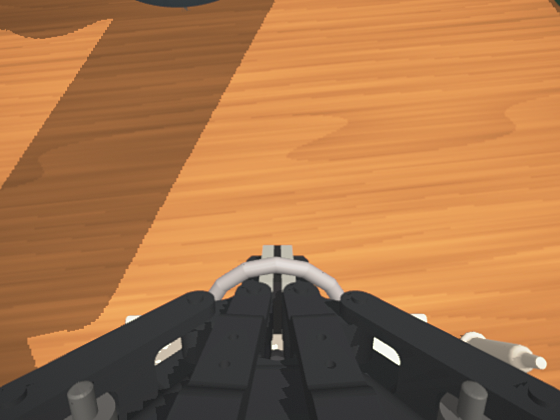

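The fingertips are through the ring, and its high edge bears on them at about (277,265). Contact came at off ≈ 13.5 mm. Now lift.

Run:
```python
from h import *
def F(): return np.mean([m.current_force() for _ in range(4)],0)
z0=m.current_ee_pos()[2]
for dz in(.003,.006,.009,.012,.015,.0175):
    m.move_l(pose(0,.014,.03,dz)[0],max_speed=.03);f=F();print(dz,np.round(f,2),round(m.current_ee_pos()[2]-z0,4))
    if np.linalg.norm(f)>28: print('STOP');break
print(m.current_time())
cal=m.get_calibration('wrist');im,d=m.grab_frame('wrist');W=cloud(d,cal)
L=(W-PIV)@rot(0);k=(np.abs(np.hypot(L[...,0]+.174,L[...,1])-.027)<.012)&(L[...,0]<-.185)&(L[...,2]>.17);print('ring highest z',np.nanpercentile(L[k][:,2],[50,95]))
im,d,cal=shot('side','s2.png')
print(m.look_for('side','ring')[:1])
```

```text
0.003 [ 5.83 -0.73 -4.37] 0.0031
0.006 [ 5.15 -0.18 -4.  ] 0.006
0.009 [ 6.54 -0.5  -4.99] 0.009
0.012 [ 6.23 -0.77 -4.4 ] 0.012
0.015 [ 6.02 -0.37 -4.33] 0.0149
0.0175 [ 6.66 -0.86 -5.27] 0.0174
10.9583
ring highest z [0.21413909 0.22710065]
[{'at': [0.5067, 0.0777, 0.1954], 'confidence': 0.47}]
```

The force grows from 4 to about 5 N as the spring should, and the ring is about 16 mm higher, so the pin is clear. Swing to −0.349.

Run:
```python
from h import *
def F(): return np.mean([m.current_force() for _ in range(4)],0)
for ph in np.linspace(0,-.349,8)[1:]:
    p,R=pose(ph,.014,.03,.0175);m.move_l(p,R,max_speed=.04);f=F();print(round(ph,3),np.round(rot(ph).T@f,2))
    if np.linalg.norm(f)>25: print('STOP');break
m.dwell(.2);print(m.current_time())
for c in('top','side'):
    im,d,cal=shot(c,f'{c}3.png');W=cloud(d,cal);L=W-PIV
    b=(abs(L[...,2]-.132)<.006)&(np.hypot(L[...,0],L[...,1])<.16)&(np.hypot(L[...,0],L[...,1])>.03)
    P=W[b][:,:2]
    if len(P)<30: print(c,'few',len(P));continue
    for _ in range(6):
        q=P.mean(0);v=np.linalg.svd(P-q)[2][0];n=np.array([-v[1],v[0]]);P=P[abs((P-q)@n)<.016]
    v*=np.sign(v[0]);print(c,len(P),'boom',np.arctan2(v[1],v[0])-A0, 'pivot offset',(PIV[:2]-q)@n)
```

```text
-0.05 [ 6.58 -0.69 -5.71]
-0.1 [ 6.36  0.5  -5.81]
-0.15 [ 6.45  0.45 -5.3 ]
-0.199 [ 6.49 -0.55 -5.51]
-0.249 [ 5.76 -0.02 -5.04]
-0.299 [ 6.03  0.39 -4.71]
-0.349 [ 6.47  0.08 -5.06]
14.1083
top 284 boom -0.47450746468363436 pivot offset 0.010221434240893027
side 728 boom -0.34566950940413754 pivot offset 0.005983425511984585
```

View pics/side3.png

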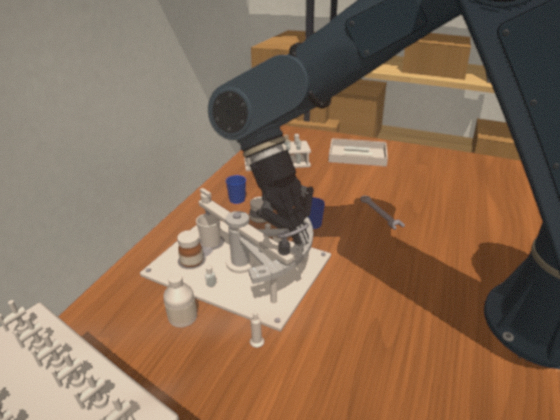

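The arm has swung with the spout at (205,195), over the beaker at (208,230), and the side cloud gives boom ≈ −0.346. Lower the pin.

Run:
```python
from h import *
def F(): return np.mean([m.current_force() for _ in range(4)],0)
ph=-.349
for dz in(.014,.011,.008,.005,.002,0,-.002,-.004):
    m.move_l(pose(ph,.014,.03,dz)[0],max_speed=.03);f=F();print(dz,np.round(rot(ph).T@f,2))
print(m.current_time())
im,d,cal=shot('side','s4.png');W=cloud(d,cal)
print([(q['at'],q['confidence']) for q in m.look_for('side','ring')[:2]], 'expect',PIV+rot(ph)@[-.174,0,.18])
```

```text
0.014 [ 6.18 -0.08 -4.31]
0.011 [ 5.62  0.37 -4.47]
0.008 [ 5.91 -0.07 -4.71]
0.005 [ 6.15 -0.34 -4.72]
0.002 [ 5.79  0.56 -4.02]
0 [ 5.8   0.41 -4.41]
-0.002 [ 2.21  0.03 -1.19]
-0.004 [ 0.89 -0.12 -0.1 ]
16.225
[([0.5115, 0.1417, 0.1889], 0.46)] expect [0.51282513 0.13071642 0.18      ]
```

The ring load persisted down to the home height, so the pin went into the hole rather than riding on the plate. Withdraw the finger and verify.

Run:
```python
from h import *
ph=-.349
def F(): return np.mean([m.current_force() for _ in range(4)],0)
m.move_l(pose(ph,.003,.03,0)[0],max_speed=.03);print(np.round(F(),2))
for d in(.015,0,-.02):
    m.move_l(pose(ph,.003,d)[0],max_speed=.05);f=F();print(d,np.round(f,2))
    if np.linalg.norm(f)>6: raise SystemExit('STOP')
m.move_l(pose(ph,.003,-.12)[0],max_speed=.15)
m.move_j([1.13,.2,1.5,0,1.139,-.085]);print(m.current_time())
from scipy.optimize import least_squares
for c in('top','side'):
    im,d,cal=shot(c,f'{c}5.png');W=cloud(d,cal);L=W-PIV;r=np.hypot(L[...,0],L[...,1])
    P=W[(abs(L[...,2]-.132)<.006)&(r<.16)][:,:2]
    for _ in range(6):
        q=P.mean(0);v=np.linalg.svd(P-q)[2][0];n=np.array([-v[1],v[0]]);P=P[abs((P-q)@n)<.016]
    v*=np.sign(v[0]);print(c,len(P),'boom',np.arctan2(v[1],v[0])-A0)
    L=L@rot(ph)-np.array([-.174,0,.180]);o=np.array([-.839,0,.545]);nn=np.array([.545,0,.839])
    u=L@o;h=L@nn;r=np.hypot(u,L[...,1]);k=(abs(h)<.02)&(r<.038)&(r>.02)&(u>-.01)
    print(' ring dh',np.median(h[k]),k.sum())
    print(' ',[(n,np.round(m.look_for(c,n)[0]['at'],3)) for n in('beaker','jar')if m.look_for(c,n)])
```

```text
[ 0.08 -0.09 -0.04]
0.015 [-0.74  0.83 -0.28]
0 [-0.02 -0.29 -0.76]
-0.02 [-1.03  0.36  0.11]
21.2083
top 999 boom -0.3469184339793243
 ring dh 0.0029817374606606194 129
  [('beaker', array([ 0.57 , -0.184,  0.02 ])), ('jar', array([0.775, 0.081, 0.083]))]
side 770 boom -0.34644972509340555
 ring dh 0.0011772684433634432 128
  [('beaker', array([ 0.675, -0.266,  0.049])), ('jar', array([0.771, 0.099, 0.052]))]
```

View pics/top5.png

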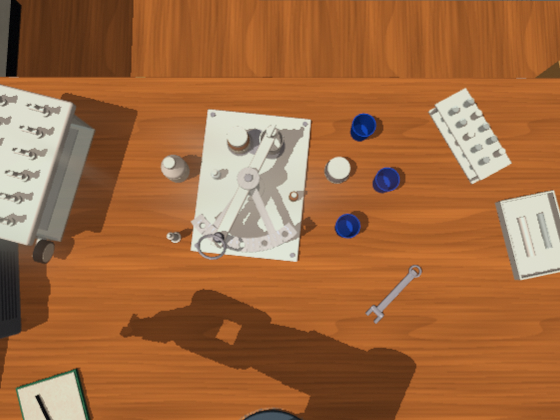

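The picture shows the spout over the open beaker at (271,143), with the ring end locked at (212,244) and nothing else moved. Boom is −0.347 and the ring height matches home, as it did at the start (dh 1–3 mm both times).

```bash
python3 -c "
from bench import manip as m
print(m.sign_off())"
```

```text
the job is handed in; nothing more can be done
None
```

The job is handed in: the arm is locked one hole over (boom about −0.347 rad) with the spout over the open beaker, the pin home by lowering force and ring height, the finger clear of the ring, and nothing else visibly moved; the sign-off call returned no verdict.

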